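Present a filter frame to the inspection camera

TASK

Take the round filter frame off its hook on the drying stand and hold it up to the inspection camera: its round screen centred on the lens's line of sight with 10 cm between lens and screen, square to the lens (the camera head is tilted down, so lean the frame to match) and its grip tab uppermost. Finish while the gripper is still holding it there in the air, motionless and touching nothing else. Leave the other two frames hanging on their hooks, and do not shift the camera's aim or disturb the things lying on the bench.

Things in the scene. Friction and masses are not known exactly. Their poses are not given: they have to be found in the camera images.
- round_frame: Steel filter frame with a ROUND screen, 80-170 g, hanging on one of three hooks. Flat: x axis normal to it (both faces alike), y across, z up. Origin: middle of the underside of the bar resting on the hook (bar z 0 to 8 mm, 44 wide in y, 8 thick). Above it the grip tab. Below it the hanging slot, 30 wide, z 0 to -30; bar to -38; round rim 60 across, 10 thick, centre z = -66, lowest point -96.
- round_screen (a point): Centre of the round screen, 66 mm below the round frame's origin; axes as round_frame's.
- round_tab (a point): Middle of the round frame's grip tab, 32 mm above its origin, a good grip point (fingers closing along the frame's x). The tab is 8 mm thick (x), 26 wide (y), from 8 to 50 mm above the frame's origin. Keep the fingertips 8 mm or more above that origin, clear of the hook.
- square_frame: Steel frame with a SQUARE 56 mm screen, on another hook. On top it has the same upright grip tab and hanging slot as the round frame. Leave it hanging. Origin and axes as for the round frame.
- strip_paddle: Steel holder with a narrow strip (18 mm wide, 60 mm long) in place of a screen, on another hook. On top it has the same upright grip tab and hanging slot as the round frame. Leave it hanging. Origin and axes as for the round frame.
- drying_stand: Fixed steel stand: drip tray 115x340 mm, 14 high; rail 180 high. Origin at bench level under the rail's middle; x points from hook tips to rail, y along it. Three 6 mm bar hooks at y = -110, 0, 110 point to -x; saddle x = -58, top 173 above bench; tip at x = -78, 6 mm above saddle top. To take off: raise a frame 18 mm, draw it level 50 mm or more along -x. Frames hang plumb, x axes parallel.
- camera_stand: Fixed inspection camera stand: base plate 110 by 110 mm, column and yoke. Origin at bench height below the head's hinge, which is 210 mm above the bench; its -x side is the front. Swapped left/right with the drying stand at random, and turned.
- camera_head: Camera head, a box 60 by 50 by 46 mm with a lens on its -x face, in the yoke of the camera stand and tilted down by 0.12 to 0.45 rad on a stiff hinge. Origin at its centre, on the hinge; -x axis is the line of sight, y across, z the head's up.
- lens (a point): Middle of the lens's front face, 50 mm from the head's centre along its -x; axes as camera_head's. The camera looks along -x; the screen's centre belongs at (-100, 0, 0) mm in this frame, the filter frame's x axis along this x axis (either way round) and its z along this z.
- filter_cap_2: Bystander: white ribbed screw cap, 50 mm across, 44 mm high, standing on the bench. Origin under its centre.
- filter_cap_3: Bystander: white ribbed screw cap, 51 mm across, 44 mm high, standing on the bench. Origin under its centre.
- petri_1: Bystander: shallow dish, 60 mm across, 14 mm high, on the bench. Origin under its centre.
- syringe: Bystander: plastic syringe lying on the bench, 145 mm long, 26 mm high. Origin under its centre.
- sample_bottle_3: Bystander: capped sample bottle, 49 mm across, 98 mm high, standing on the bench. Origin under its centre.
Not all that is in view belongs to the job. What is shaped like the round_frame but green is not meant.

How it is judged:
On the way:
1. the round frame is off its hook and in the gripper, clear of the stand (contact force between the fingers and round_frame above 1 N and contact force between round_frame and drying_stand below 0.1 N and contact force between round_frame and camera_stand below 0.1 N and contact force between round_frame and square_frame below 0.1 N and contact force between round_frame and strip_paddle below 0.1 N and distance of round_tab from where it was at the start of the episode above 0.05 m), for 0.2 s.
At the end, for the whole second after the job is handed in: Gripper alone holds the round frame, still; screen centre 80 to 120 mm before the lens, within 15 mm across and up/down of its line of sight; square to it and level with the head within 0.2 rad, tab up; other frames within 20 mm and lens within 8 mm of where they were (contact force between the fingers and round_frame above 1 N and contact force between round_frame and drying_stand below 0.1 N and contact force between round_frame and camera_stand below 0.1 N and contact force between round_frame and square_frame below 0.1 N and contact force between round_frame and strip_paddle below 0.1 N and x of round_screen in the frame of lens between -0.12 and -0.08 m and y of round_screen in the frame of lens between -0.015 and 0.015 m and z of round_screen in the frame of lens between -0.015 and 0.015 m and angle between the x axis of round_frame and the x axis of lens, either way round below 0.2 rad and angle between the y axis of round_frame and the y axis of lens, either way round below 0.2 rad and z of round_tab in the frame of lens above 0.06 m and linear speed of round_frame below 0.02 m/s and height (world z) of round_screen above 0.08 m and distance of each of square_frame, strip_paddle from where it was at the start of the episode below 0.02 m and distance of lens from where it was at the start of the episode below 0.008 m); the arm keeps its last pose, push and grip.
It fails at once if one of the other two frames is disturbed (moved more than 25 mm) (distance of any of square_frame, strip_paddle from where it was at the start of the episode above 0.025 m).
It fails at once if a thing lying on the bench is disturbed (moved more than 25 mm) (distance of any of filter_cap_2, filter_cap_3, petri_1, syringe, sample_bottle_3 from where it was at the start of the episode above 0.025 m).
It fails at once if the camera's aim is shifted (lens moved more than 8 mm) (distance of lens from where it was at the start of the episode above 0.008 m).
It also fails if it takes over 48 s, if anything falls off the work surface, if the arm or the gripper's body presses on something with over 40 N, if the wrist force passes 120 N, or if a joint passes its speed limit or range.

ROBOT

A 7-joint arm with a two-finger parallel gripper is mounted at the origin on a cart in front of the work surface, level with it; the furniture and walls round the work are solid. World frame = base frame: x ahead of the robot, y to its left, z up, the work surface at z = 0. Lengths are in m, angles in rad, forces in N, time in s.
With the tool pointing down it reaches from about 0.4 to 0.875 m from the base axis. Payload 6.5 kg.
Tool frame: the origin (TCP) lies at the very end of the fingers, on their centre line; the grasp point (between the pads) lies 19 mm behind it; z points along the fingers, y is the line along which they close (so a half turn about z gives the same grasp; the last joint's range is limited). The gripper opens to 85 mm and grips with 20 to 120 N. Pads are 22 mm wide; open, the fingers measure 114 mm over their backs; the gripper's body (76 mm by 85 mm) begins 54 mm behind the grasp point. The pads swing forward as they close: fully open they stand 13 mm farther back than shut.
Start: joints at [1.085, 0.536, -0.004, 1.538, 0.003, 1.067, -0.071], TCP at [0.265, -0.594, 0.231] pointing down, gripper open.
Joint ranges: [-2.7, 2.7], [-0.37, 2.16], [-1.27, 1.26], [0.24, 2.4], [-1.31, 4.45], [0.19, 1.91], [-2.76, 2.76]. Speed limits (rad/s): [2.39, 2.39, 3.14, 3.14, 3.14, 3.14, 3.14].

INTERFACE

Orientations are given as a unit quaternion [w, x, y, z].
In Python, from plant import manip gives the robot as it stands. The module is installed in compiled form; this text tells all that it offers.
- The arm moves only by the tool play_rows, never from a script. Its argument "moves" is a list of rows, each a list of 5 numbers: the shift along the tool's x, y, z in cm, then the turn about the tool's z in rad, then the closure, from 0 (fully open) to 1 (shut). A call has exactly 10 rows; each row shifts and turns the commanded pose from where the row before left it, along the tool's axes as they then stand; what a row does not reach is not made up. A row lasts 1/10 s, in which the tool goes at most 50 mm and 8.59 degrees, less where a joint would pass 70% of its speed; a pose out of reach is approached as far as the arm can. A call with a gripper value outside its range is refused whole. The fingers move at their own pace and stop on an object; the grip force is fixed at half the most. Time passes only in rows, so rows that do not move let the fingers close, or fill a call up. It gives the time, the measured TCP pose, the force, the opening and the grip force at its end, in the units of the state.
- manip.read_state(): the state, without advancing time (a new reading comes with each control period).
- manip.get_image(name): name is "scene" or "top" or "wrist"; returns the picture (420x560x3 uint8, red, green, blue); there is no depth.
- manip.camera_info(name): a dict with "fov_y" (degrees; the focal length in pixels is half the picture's height over the tangent of half this angle, whatever the lens; pixels are square), "cx", "cy" (the principal point, pixels), "T" (4x4, takes a point from camera to world coordinates). Camera axes: x right, y down, z forward; pixel columns grow to the right and rows downward; lengths in m; the calibration is good to about 2 mm. A picture is of the moment at which its call begins: read the wrist's pose just before it. camera_info takes no time and is no camera call; for the wrist camera it gives the pose at the moment of the call.
- manip.close_job(): hands the job in; it is judged then, once.
The state is a dict: "time": time; "q": joint angles; "joint_vel": joint speeds; "effort": joint torques, N m; "position": TCP position; "orientation": TCP orientation; "wrist_force": force on the tool from outside, world axes, zero at the start; "torque": the same for the moment, N m; "finger_gap": finger opening in m; "grip_force": force on a finger pad.
Only numpy, scipy, OpenCV 4.12 (cv2) and the standard library are available. Lean on these libraries where they do the work, as an engineer would, in place of code of your own. Each camera call takes 0.05 s, during which the arm holds its last target. There are 200 camera calls.

## Working session

There is one attempt and no reset: what is moved stays moved. The work goes in short steps, Python scripts to look and compute and a tool call to move; the robot and the scene stay as the last step left them, time stands still between calls to the robot, and variables do not carry over. Pictures are saved under pics/ and viewed, at most 10 in all, crops included, and the job is handed in when it is done.

Besides the shell and the picture viewer there is one more tool, called after "Emit:" by a JSON object that holds its "op" and its "data". play_rows: Moves the arm, as the interface text tells. Its arguments: {"type":"object","properties":{"moves":{"type":"array"}},"required":["moves"]}

```bash
mkdir -p pics; cat > h.py <<'E'
import numpy as np, cv2
from plant import manip
def snap(n,f):
    im=manip.get_image(n); cv2.imwrite('pics/'+f,im[:,:,::-1]); np.save('pics/'+f+'.npy',im); return im
def cam(n):
    c=manip.camera_info(n); f=210/np.tan(np.radians(c['fov_y'])/2); return f,c['cx'],c['cy'],np.array(c['T'])
def ray(c,u,v):
    f,cx,cy,T=c; d=T[:3,:3]@np.array([(u-cx)/f,(v-cy)/f,1]); return T[:3,3],d/np.linalg.norm(d)
def plane(c,u,v,z):
    o,d=ray(c,u,v); return o+d*(z-o[2])/d[2]
def tri(c1,p1,c2,p2):
    o1,d1=ray(c1,*p1);o2,d2=ray(c2,*p2)
    A=np.stack([d1,-d2],1);s=np.linalg.lstsq(A,o2-o1,rcond=None)[0]
    a=o1+d1*s[0];b=o2+d2*s[1];return (a+b)/2,np.linalg.norm(a-b)
def proj(c,P):
    f,cx,cy,T=c; p=T[:3,:3].T@(np.asarray(P)-T[:3,3]); return p[0]/p[2]*f+cx,p[1]/p[2]*f+cy
E
python3 - <<'E'
from h import *
for n in('scene','top'):
    snap(n,n+'1.png'); c=cam(n); print(n,c[0],c[1],c[2],c[3].round(3).tolist())
s=manip.read_state();print(s['time'],s['position'],s['orientation'])
E
```

```text
scene 541.883772355409 285.86852739850275 212.6416727227059 [[0.578, -0.501, 0.644, -0.552], [-0.815, -0.376, 0.44, -0.815], [0.021, -0.78, -0.626, 1.185], [0.0, 0.0, 0.0, 1.0]]
top 378.90336610306304 280.5055068013514 212.5683484321519 [[0.023, -0.997, 0.074, 0.442], [-0.999, -0.022, 0.023, -0.079], [-0.022, -0.074, -0.997, 1.16], [0.0, 0.0, 0.0, 1.0]]
0.1 [ 0.26467601 -0.59307056  0.23051472] [-7.47485641e-04  9.78051452e-01  2.08362088e-01 -1.97224279e-04]
```

View pics/scene1.png

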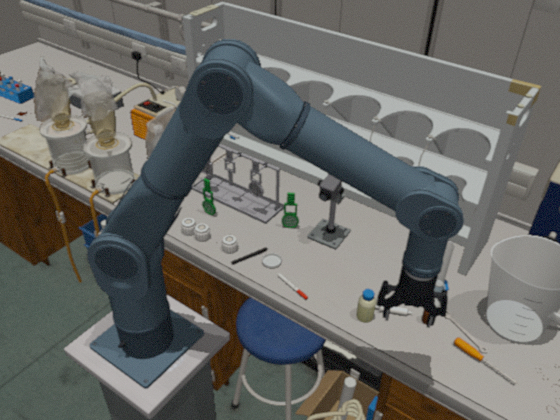

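View pics/top1.png

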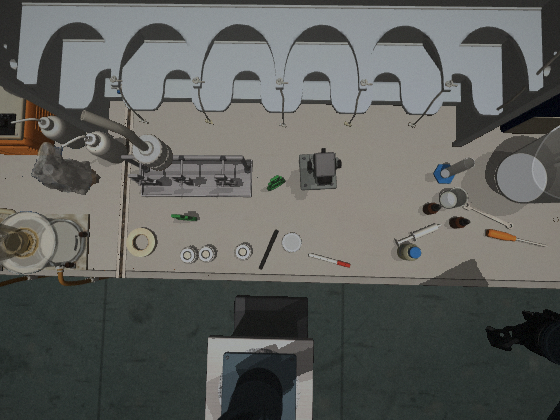

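The scene view shows the stand at about (240,185), with frames at (230,160), (255,175) and one more. Green decoys stand at (208,197) and (290,210), and the camera head is at (330,188). In the top view the frames are at about (150,180), (187,180) and (230,180), and the camera is at (322,165). Next I'll take enlarged crops of these.

```bash
python3 - <<'E'
from h import *
a=cv2.imread('pics/scene1.png')[140:255,185:365]; b=cv2.imread('pics/top1.png')[140:230,130:350]
cv2.imwrite('pics/c1.png',cv2.resize(a,None,fx=4.4,fy=4.4,interpolation=cv2.INTER_CUBIC))
cv2.imwrite('pics/c2.png',cv2.resize(b,None,fx=3.6,fy=3.6,interpolation=cv2.INTER_CUBIC))
E
```

```text
(no output)
```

View pics/c1.png

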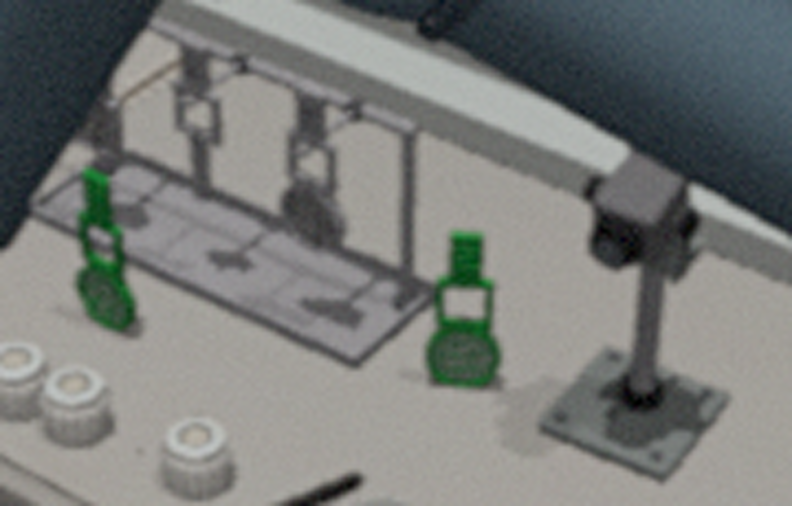

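View pics/c2.png

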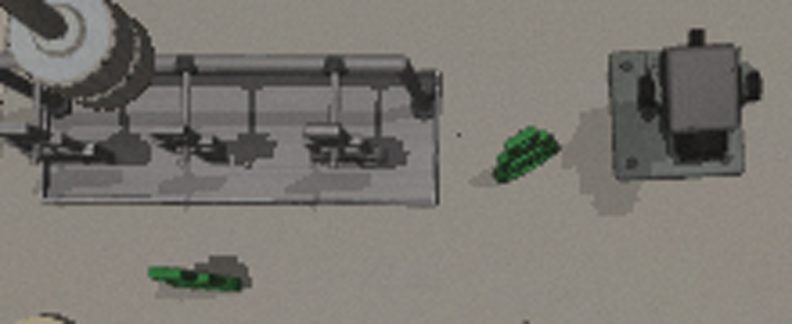

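Each candidate with its scene pixel:
- Right frame (256,180): grey, round disc, so this is my choice.
- Middle frame (230,165): narrow strip.
- Left frame (209,170): partly hidden, and by elimination the square one.
- Green round decoys at (208,197) and (290,210): not wanted.

Now some rough geometry.

```bash
python3 - <<'E'
from h import *
t=cam('top'); s=cam('scene')
T=lambda u,v:(130+(u+.5)/3.6-.5,140+(v+.5)/3.6-.5)
S=lambda u,v:(185+(u+.5)/4.4-.5,140+(v+.5)/4.4-.5)
for n,p,z in [('trayFR',(438,204),.014),('trayFL',(45,204),.014),('trayBR',(440,72),.014),('hookRail2',(185,62),.18),('hookRail3',(335,62),.18),('railR',(405,62),.18),('headBL',(668,46),.233),('headBR',(738,46),.233),('headFL',(668,132),.233),('headFR',(740,132),.233),('plFL',(615,178),.01),('plFR',(743,175),.01),('plBL',(611,52),.01)]:
    print(n,plane(t,*T(*p),z).round(3))
for n,a,b in [('headTopNearLeft',(598,192),(668,132)),('tabtop',(310,92),(335,130))]:
    P,e=tri(s,S(*a),t,T(*b));print(n,P.round(3),e.round(4))
w=cam('wrist');print(w[0],w[1:3],w[3].round(3).tolist())
E
```

```text
trayFR [0.575 0.038 0.014]
trayFL [0.568 0.374 0.014]
trayBR [0.688 0.04  0.014]
hookRail2 [0.657 0.21  0.18 ]
hookRail3 [0.659 0.1   0.18 ]
railR [0.66  0.048 0.18 ]
headBL [ 0.662 -0.14   0.233]
headBR [ 0.663 -0.188  0.233]
headFL [ 0.603 -0.141  0.233]
headFR [ 0.604 -0.19   0.233]
plFL [ 0.601 -0.111  0.01 ]
plFR [ 0.606 -0.219  0.01 ]
plBL [ 0.709 -0.106  0.01 ]
headTopNearLeft [ 0.605 -0.143  0.231] 0.0067
tabtop [0.599 0.093 0.222] 0.0075
313.80917692285595 (280.411148453713, 211.92816808750547) [[0.407, -0.876, -0.258, 0.331], [-0.913, -0.391, -0.114, -0.565], [-0.001, 0.282, -0.959, 0.374], [0.0, 0.0, 0.0, 1.0]]
```

Emit:
{"op": "play_rows", "data": {"moves": [[2.8, -2.9, -0.5, 0, 0], [2.8, -2.9, -0.5, 0, 0], [2.8, -2.9, -0.5, 0, 0], [2.8, -2.9, -0.5, 0, 0], [2.8, -2.9, -0.5, 0, 0], [2.8, -2.9, -0.5, 0, 0], [2.8, -2.9, -0.5, 0, 0], [2.8, -2.9, -0.5, 0, 0], [2.8, -2.9, -0.5, 0, 0], [2.8, -2.9, -0.5, 0, 0]]}}

```text
time: 1.1
position: [0.4025, -0.2129, 0.2813]
orientation: [-0.0, 0.978, 0.208, -0.0]
wrist_force: [0.8, 0.1, -0.7]
finger_gap: 0.0856
grip_force: 0.0
```

Emit:
{"op": "play_rows", "data": {"moves": [[2.8, -2.9, -0.5, 0, 0], [2.8, -2.9, -0.5, 0, 0], [2.8, -2.9, -0.5, 0, 0], [2.8, -2.9, -0.5, 0, 0], [2.8, -2.9, -0.5, 0, 0], [0, 0, 0, -0.14, 0], [0, 0, 0, -0.14, 0], [0, 0, 0, -0.14, 0], [0, 0, 0, -0.14, 0], [0, 0, 0, -0.14, 0]]}}

```text
time: 2.1
position: [0.4708, -0.0251, 0.306]
orientation: [-0.0, 0.846, 0.534, -0.0]
wrist_force: [-0.6, 0.2, 0.5]
finger_gap: 0.0855
grip_force: 0.0
```

Emit:
{"op": "play_rows", "data": {"moves": [[0, 0, 0, -0.14, 0], [0, 0, 0, -0.14, 0], [0, 0, 0, -0.14, 0], [0, 0, 0, -0.14, 0], [0, 0, 0, -0.14, 0], [0, 0, 0, -0.14, 0], [0, 0, 0, -0.14, 0], [0, 0, 0, -0.14, 0], [0, 0, 0, -0.14, 0], [0, 0, 0, -0.14, 0]]}}

```text
time: 3.1
position: [0.4708, -0.0252, 0.306]
orientation: [-0.0, 0.303, 0.953, -0.0]
wrist_force: [1.1, -0.3, -0.3]
finger_gap: 0.0854
grip_force: 0.0
```

Emit:
{"op": "play_rows", "data": {"moves": [[0, 0, 0, -0.127, 0], [0, 0, 0, -0.127, 0], [0, 0, 0, -0.127, 0], [0, 0, 0, -0.127, 0], [0, 0, 0, -0.127, 0], [0, 0, 0, 0, 0], [0, 0, 0, 0, 0], [0, 0, 0, 0, 0], [0, 0, 0, 0, 0], [0, 0, 0, 0, 0]]}}

```text
time: 4.1
position: [0.4711, -0.0251, 0.3063]
orientation: [-0.0, -0.006, 1.0, -0.0]
wrist_force: [0.5, 0.2, -0.7]
finger_gap: 0.0852
grip_force: 0.0
```

```bash
python3 - <<'E'
from h import *
s=manip.read_state();print(s['time'],s['position'],s['orientation'],s['q'])
c=cam('wrist');np.save('w1.npy',np.append(c[3].ravel(),c[:3]))
im=snap('wrist','w1.png');snap('scene','s2.png')
cv2.imwrite('pics/w1b.png',cv2.resize(cv2.imread('pics/w1.png'),(800,600),interpolation=cv2.INTER_CUBIC))
E
```

```text
4.1 [ 0.47112801 -0.02506998  0.30627569] [-2.13370481e-05 -6.24771744e-03  9.99980483e-01 -1.07017616e-05] [ 0.57035586  0.21001518 -0.69680203  1.87151115  0.14975994  1.11256996
  1.40110364]
```

View pics/w1b.png

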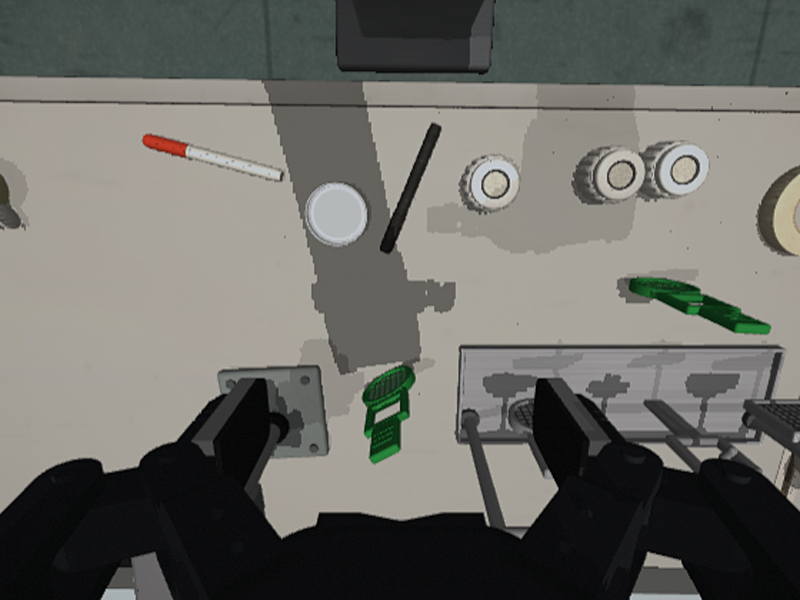

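The wrist view shows the grey round frame at (525,415), partly hidden behind the right finger. The camera head is hidden behind the left finger. I'll shift sideways so the head sits between the fingers.

Emit:
{"op": "play_rows", "data": {"moves": [[0, -2.8, 0, 0, 0], [0, -2.8, 0, 0, 0], [0, -2.8, 0, 0, 0], [0, -2.8, 0, 0, 0], [0, -2.8, 0, 0, 0], [0.6, 0, 0, 0, 0], [0.6, 0, 0, 0, 0], [0.6, 0, 0, 0, 0], [0, 0, 0, 0, 0], [0, 0, 0, 0, 0]]}}

```text
time: 5.2
position: [0.455, -0.1647, 0.3065]
orientation: [0.0, -0.007, 1.0, -0.0]
wrist_force: [-0.3, -0.4, -0.1]
finger_gap: 0.0852
grip_force: 0.0
```

```bash
python3 - <<'E'
from h import *
c=cam('wrist');np.save('w2.npy',np.append(c[3].ravel(),c[:3]))
im=snap('wrist','w2.png');print(manip.read_state()['position'])
print(proj(c,[.585,-.165,.2]),proj(c,[.634,-.165,.21]))
a=cv2.imread('pics/w2.png')[220:420,140:420]
cv2.imwrite('pics/w2c.png',cv2.resize(a,None,fx=2.8,fy=2.8,interpolation=cv2.INTER_CUBIC))
E
```

```text
[ 0.45520773 -0.16478688  0.30647937]
(np.float64(279.00552027427784), np.float64(341.71254816714446)) (np.float64(278.3214490014789), np.float64(391.95774999777603))
```

View pics/w2c.png

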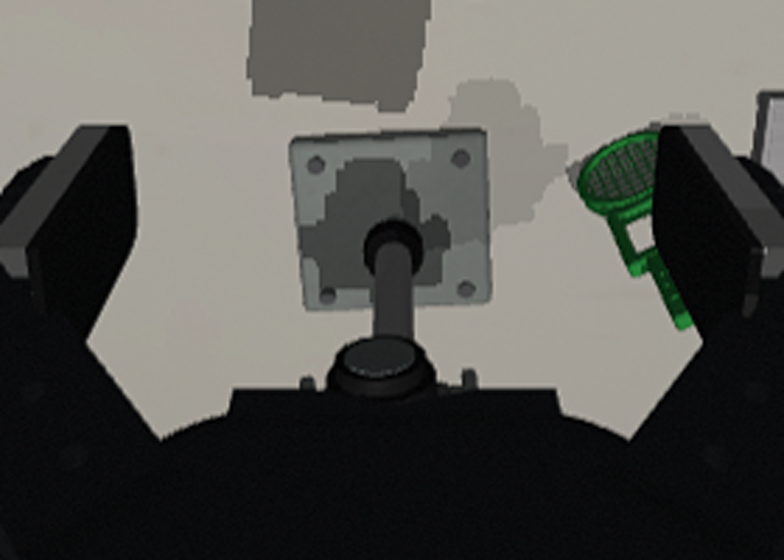

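The crop shows the lens ring at about (379,358), which is (275,348) in the full picture. Its glass ellipse is about 77x40, with the base plate behind it. Next I'll triangulate with the scene view, fit the ellipse, and take a second wrist view from higher up.

Emit:
{"op": "play_rows", "data": {"moves": [[0.4, 0, -1.5, 0, 0], [0.4, 0, -1.5, 0, 0], [0.4, 0, -1.5, 0, 0], [0.4, 0, -1.5, 0, 0], [0.4, 0, -1.5, 0, 0], [0.4, 0, -1.5, 0, 0], [0.4, 0, -1.5, 0, 0], [0.4, 0, -1.5, 0, 0], [0, 0, 0, 0, 0], [0, 0, 0, 0, 0]]}}

```text
time: 6.25
position: [0.4232, -0.1656, 0.426]
orientation: [0.0, -0.007, 1.0, -0.0]
wrist_force: [1.1, 0.2, -0.0]
finger_gap: 0.0851
grip_force: 0.0
```

```bash
python3 - <<'E'
from h import *
c=cam('wrist');np.save('w3.npy',np.append(c[3].ravel(),c[:3]))
snap('wrist','w3.png');print(manip.read_state()['position'])
print(proj(c,[.585,-.165,.2]))
a=cv2.imread('pics/w3.png')[260:400,220:340]
b=cv2.imread('pics/scene1.png')[165:235,305:365]
k=lambda a,f:cv2.resize(a,None,fx=f,fy=f,interpolation=cv2.INTER_CUBIC)
g=cv2.convertScaleAbs(np.hstack([k(a,3.5),np.pad(k(b,6),((0,70),(0,0),(0,0)))]),alpha=2)
cv2.imwrite('pics/l.png',g);print(g.shape)
E
```

```text
[ 0.42295506 -0.16550525  0.42554142]
(np.float64(279.90779804326183), np.float64(301.20256278514967))
(490, 780, 3)
```

View pics/l.png

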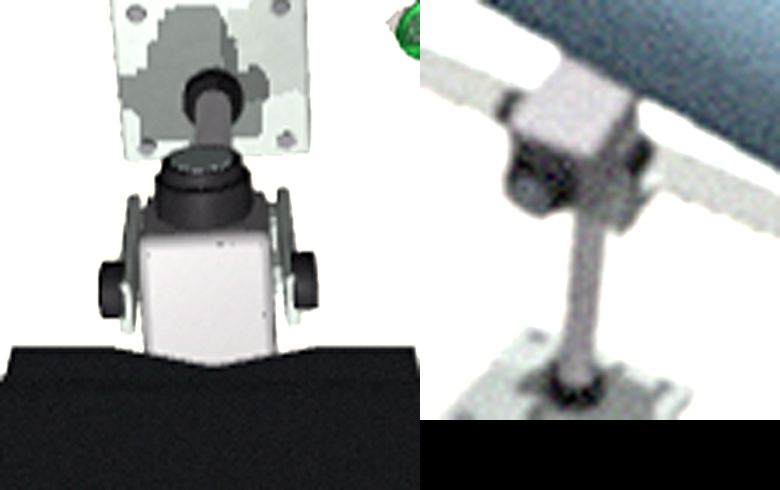

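The picture shows the hinge knobs at (112,288) and (306,281), the lens glass centre at (202,160), and the head's top front edge at (143,237)-(268,233). In the scene inset the lens is at about (530,188).

```bash
python3 - <<'E'
from h import *
def L(f):
    a=np.load(f);return a[16],a[17],a[18],a[:16].reshape(4,4)
w2,w3,s=L('w2.npy'),L('w3.npy'),cam('scene')
k=lambda o,p,f:(o[0]+(p[0]+.5)/f-.5,o[1]+(p[1]+.5)/f-.5)
A=k((220,260),(202,160),3.5);B=k((140,220),(379,358),2.8);C=k((305,165),(110,188),6)
for n,a in(('w3w2',tri(w3,A,w2,B)),('w3s',tri(w3,A,s,C)),('w2s',tri(w2,B,s,C))):print(n,a[0].round(4),round(a[1],4))
p,q=[plane(w3,*k((220,260),x,3.5),.21) for x in((112,288),(306,281))]
h=(p+q)/2;print('hinge',p.round(3),q.round(3),h.round(4),'yaw',np.arctan2(-(p-q)[0],(p-q)[1]), -(np.arctan2((q-p)[0],-(q-p)[1])))
for t in np.arange(.1,.5,.05):
    # lens at h-0.05*(cos,0,sin) yaw .045
    y=.045;d=np.array([np.cos(t)*np.cos(y),np.cos(t)*np.sin(y),np.sin(t)]);z=np.array([-np.sin(t),0,np.cos(t)])
    l=h-.05*d;f=h-.03*d+.023*z
    r=l-w2[3][:3,3];r/=np.linalg.norm(r)
    print(round(t,2),'lens w3 %s w2 %s'%(np.round(proj(w3,l),1),np.round(proj(w2,l),1)),'front edge v w3',round(proj(w3,f)[1],1),'aspect w2',round(abs(r@d),3))
print('meas',np.round(A,1),np.round(B,1),'edge',260+235/3.5)
E
```

```text
w3w2 [ 0.5905 -0.1685  0.2013] 0.0003
w3s [ 0.5882 -0.1684  0.205 ] 0.0002
w2s [ 0.5873 -0.1687  0.2055] 0.0006
hinge [ 0.642 -0.203  0.21 ] [ 0.638 -0.128  0.21 ] [ 0.64   -0.1651  0.21  ] yaw -3.0853710439191007 3.0853710439191007
0.1 lens w3 [278.1 306.8] w2 [276.4 350.1] front edge v w3 330.1 aspect w2 0.564
0.15 lens w3 [278.1 305.9] w2 [276.5 348.5] front edge v w3 328.7 aspect w2 0.519
0.2 lens w3 [278.1 305.1] w2 [276.5 347.1] front edge v w3 327.3 aspect w2 0.472
0.25 lens w3 [278.2 304.5] w2 [276.6 345.8] front edge v w3 325.9 aspect w2 0.424
0.3 lens w3 [278.2 303.9] w2 [276.6 344.7] front edge v w3 324.5 aspect w2 0.376
0.35 lens w3 [278.2 303.5] w2 [276.7 343.7] front edge v w3 323.3 aspect w2 0.326
0.4 lens w3 [278.3 303.1] w2 [276.7 342.8] front edge v w3 322.1 aspect w2 0.277
0.45 lens w3 [278.3 302.8] w2 [276.8 342.1] front edge v w3 320.9 aspect w2 0.226
meas [277.4 305.4] [275.  347.5] edge 327.1428571428571
```

The measurements agree on a head tilt of about 0.17 rad, a yaw of about 0.05, and the lens at (0.5895,-0.1685,0.2025). Next I'll look at the round frame from the same height.

Emit:
{"op": "play_rows", "data": {"moves": [[0, 3, 0, 0, 0], [0, 3, 0, 0, 0], [0, 3, 0, 0, 0], [0, 3, 0, 0, 0], [0, 3, 0, 0, 0], [0, 3, 0, 0, 0], [0, 3, 0, 0, 0], [0, 3, 0, 0, 0], [-1, 2.5, 0, 0, 0], [0, 0, 0, 0, 0]]}}

```text
time: 7.3
position: [0.4293, 0.1029, 0.4256]
orientation: [-0.0, -0.01, 1.0, 0.001]
wrist_force: [0.4, -1.0, -0.7]
finger_gap: 0.0851
grip_force: 0.0
```

```bash
python3 - <<'E'
from h import *
c=cam('wrist');np.save('w4.npy',np.append(c[3].ravel(),c[:3]))
snap('wrist','w4.png');print(manip.read_state()['position'])
print(proj(c,[.601,.099,.223]))
a=cv2.imread('pics/w4.png')[240:380,190:370]
g=cv2.convertScaleAbs(cv2.resize(a,None,fx=4.2,fy=4.2,interpolation=cv2.INTER_CUBIC),alpha=1.6)
cv2.imwrite('pics/f.png',g)
E
```

```text
[0.42917496 0.10074862 0.42542173]
(np.float64(275.1038730947374), np.float64(318.374216170575))
```

View pics/f.png

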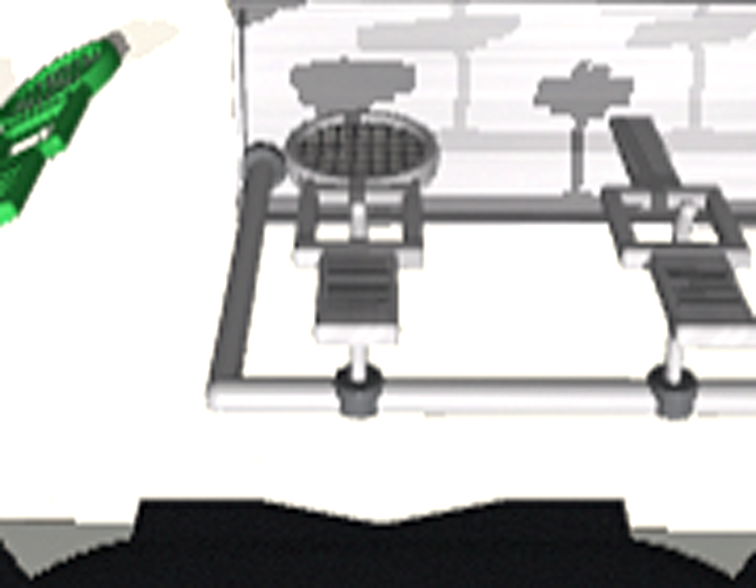

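This close crop confirms the choice: a grey frame with a round mesh at (362,147), and its tab's top face at (356,332). The strip paddle is its neighbour.

```bash
python3 - <<'E'
from h import *
c=cam('wrist')
k=lambda p:(190+(p[0]+.5)/4.2-.5,240+(p[1]+.5)/4.2-.5)
for p,z in[((356,332),.223),((316,325),.223),((398,323),.223),((359,385),.18),((672,385),.18),((359,255),.181)]:print(p,plane(c,*k(p),z).round(4))
print(manip.read_state()['position'])
E
```

```text
(356, 332) [0.601  0.0953 0.223 ]
(316, 325) [0.5987 0.0832 0.223 ]
(398, 323) [0.5976 0.108  0.223 ]
(359, 385) [0.6523 0.0961 0.18  ]
(672, 385) [0.6505 0.2043 0.18  ]
(359, 255) [0.6007 0.0956 0.181 ]
[0.42917496 0.10074862 0.42542173]
```

Emit:
{"op": "play_rows", "data": {"moves": [[-2.15, -0.1, 0, 0, 0], [-2.15, -0.1, 0, 0, 0], [-2.15, -0.1, 0, 0, 0], [-2.15, -0.1, 0, 0, 0], [-2.15, -0.1, 0, 0, 0], [-2.15, -0.1, 0, 0, 0], [-2.15, -0.1, 0, 0, 0], [-2.15, -0.1, 0, 0, 0], [0, 0, 2.5, 0, 0], [0, 0, 2.5, 0, 0]]}}

```text
time: 8.35
position: [0.6022, 0.0921, 0.3747]
orientation: [-0.0, -0.006, 1.0, -0.0]
wrist_force: [-0.2, -0.1, -0.3]
finger_gap: 0.0853
grip_force: 0.0
```

Emit:
{"op": "play_rows", "data": {"moves": [[0, 0, 2.5, 0, 0], [0, 0, 2.5, 0, 0], [0, 0, 2, 0, 0], [0, 0, 1.6, 0, 0], [0, 0, 1, 0, 0], [0, 0, 0, 0, 0], [0, 0, 0, 0, 0], [0, 0, 0, 0, 0], [0, 0, 0, 0, 0], [0, 0, 0, 0, 0]]}}

```text
time: 9.35
position: [0.6019, 0.0937, 0.2809]
orientation: [0.001, -0.007, 1.0, 0.0]
wrist_force: [-0.3, -0.3, -1.1]
finger_gap: 0.0854
grip_force: 0.0
```

Emit:
{"op": "play_rows", "data": {"moves": [[0.1, 0.2, 1.5, 0, 0], [0, 0, 1.5, 0, 0], [0, 0, 1.5, 0, 0], [0, 0, 1.5, 0, 0], [0, 0, 1.5, 0, 0], [0, 0, 1.0, 0, 0], [0, 0, 0.7, 0, 0], [0, 0, 0, 0, 0], [0, 0, 0, 0, 0], [0, 0, 0, 0, 0]]}}

```text
time: 10.35
position: [0.6011, 0.0958, 0.189]
orientation: [0.001, -0.007, 1.0, 0.0]
wrist_force: [-0.1, 0.0, -0.5]
finger_gap: 0.0853
grip_force: 0.0
```

Emit:
{"op": "play_rows", "data": {"moves": [[0, 0, 0, 0, 0.3], [0, 0, 0, 0, 0.5], [0, 0, 0, 0, 0.6], [0, 0, 0, 0, 0.7], [0, 0, 0, 0, 0.8], [0, 0, 0, 0, 0.9], [0, 0, 0, 0, 1], [0, 0, 0, 0, 1], [0, 0, 0, 0, 1], [0, 0, 0, 0, 1]]}}

```text
time: 11.35
position: [0.6008, 0.0961, 0.1886]
orientation: [0.0, -0.007, 1.0, 0.0]
wrist_force: [1.6, 3.2, 3.0]
finger_gap: 0.0251
grip_force: 58.8
```

Gripped: the gap is 25 mm and the grip force 59 N. Raise 20 mm, then draw out along -x.

Emit:
{"op": "play_rows", "data": {"moves": [[0, 0, -0.5, 0, 1], [0, 0, -0.5, 0, 1], [0, 0, -0.5, 0, 1], [0, 0, -0.4, 0, 1], [0, 0, 0, 0, 1], [0, 0, 0, 0, 1], [1.0, 0, 0, 0, 1], [1.0, 0, 0, 0, 1], [1.0, 0, 0, 0, 1], [1.0, 0, 0, 0, 1]]}}

```text
time: 12.35
position: [0.5593, 0.095, 0.2072]
orientation: [-0.0, -0.007, 1.0, -0.0]
wrist_force: [0.5, -0.7, -1.8]
finger_gap: 0.0249
grip_force: 58.7
```

Emit:
{"op": "play_rows", "data": {"moves": [[1, 0, 0, 0, 1], [1, 0, 0, 0, 1], [1, 0, 0, 0, 1], [1, 0, 0, 0, 1], [0, 0, 0, 0, 1], [0, 0, 0, 0, 1], [0, 0, 0, 0, 1], [0, 0, 0, 0, 1], [0, 0, 0, 0, 1], [0, 0, 0, 0, 1]]}}

```text
time: 13.35
position: [0.5207, 0.0946, 0.2072]
orientation: [-0.0, -0.007, 1.0, 0.0]
wrist_force: [0.7, 0.1, -1.5]
finger_gap: 0.0248
grip_force: 58.7
```

Emit:
{"op": "play_rows", "data": {"moves": [[0, -0.3, 1.5, 0, 1], [0, -0.3, 1.5, 0, 1], [0, -0.3, 1.5, 0, 1], [0, 0, 1.5, 0, 1], [0, 0, 1.2, 0, 1], [0, 0, 0.8, 0, 1], [0, 0, 0.6, 0, 1], [0, 0, 0.2, 0, 1], [0, 0, 0, 0, 1], [0, 0, 0, 0, 1]]}}

```text
time: 14.35
position: [0.5211, 0.0857, 0.1197]
orientation: [0.0, -0.007, 1.0, 0.0]
wrist_force: [1.1, -0.5, -0.9]
finger_gap: 0.025
grip_force: 58.7
```

Emit:
{"op": "play_rows", "data": {"moves": [[-0.8, 0, 0, 0, 1], [-0.8, 0, 0, 0, 1], [-0.8, 0, 0, 0, 1], [-0.8, 0, 0, 0, 1], [-0.6, 0, 0, 0, 1], [-0.5, 0, 0, 0, 1], [-0.5, 0, 0, 0, 1], [-0.5, 0, 0, 0, 1], [-0.5, 0, 0, 0, 1], [0, 0, 0, 0, 1]]}}

```text
time: 15.35
position: [0.5762, 0.0884, 0.1183]
orientation: [-0.003, -0.008, 1.0, 0.001]
wrist_force: [-3.4, 5.2, -1.9]
finger_gap: 0.0251
grip_force: 57.7
```

Emit:
{"op": "play_rows", "data": {"moves": [[-0.3, 0, 0, 0, 1], [-0.3, 0, 0, 0, 1], [-0.3, 0, 0, 0, 1], [-0.3, 0, 0, 0, 1], [-0.2, 0, 0, 0, 1], [0, 0, 0, 0, 1], [0, 0, 0, 0, 1], [0, 0, 0, 0, 1], [0, 0, 0, 0, 1], [0, 0, 0, 0, 1]]}}

```text
time: 16.35
position: [0.59, 0.0883, 0.1182]
orientation: [-0.003, -0.008, 1.0, 0.001]
wrist_force: [-4.0, 4.7, -4.2]
finger_gap: 0.0251
grip_force: 57.5
```

```bash
python3 - <<'E'
from h import *
snap('scene','s5.png')
a=cv2.imread('pics/s5.png')[130:250,190:310]
cv2.imwrite('pics/s5c.png',cv2.convertScaleAbs(cv2.resize(a,None,fx=5,fy=5,interpolation=cv2.INTER_CUBIC),alpha=1.5))
E
```

```text
(no output)
```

View pics/s5c.png

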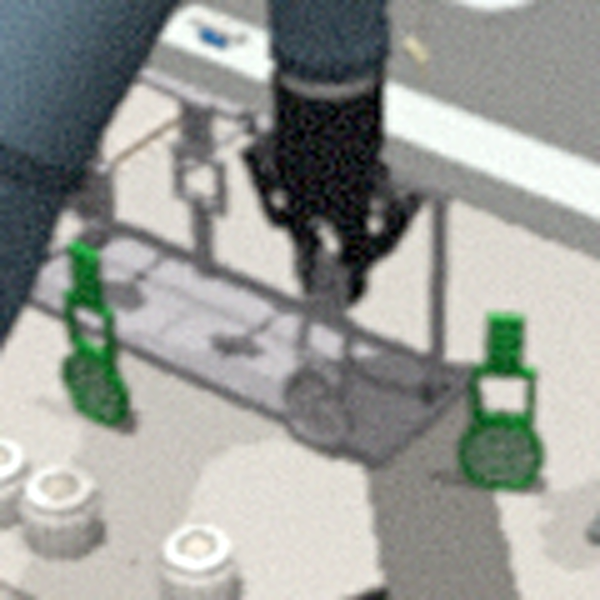

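The scene crop shows the frame leaning against the tray's front edge at about (318,400), its tab in the gripper at about (325,255). The other frames are undisturbed. The push past contact was about 21 mm, which is about 0.17 rad. Now I'll retreat, raise and half-turn.

Emit:
{"op": "play_rows", "data": {"moves": [[1, 0, 0, 0, 1], [1, 0, 0, 0, 1], [1.5, 0, 0, 0, 1], [1.5, 0, 0, 0, 1], [1.5, 0, 0, 0, 1], [1.5, 0, 0, 0, 1], [1, 0, 0, 0, 1], [0, 0, -1, 0, 1], [0, 0, -1.5, 0, 1], [0, 0, -2, 0, 1]]}}

```text
time: 17.4
position: [0.5035, 0.0853, 0.1657]
orientation: [0.0, -0.006, 1.0, 0.0]
wrist_force: [0.5, -0.2, 0.2]
finger_gap: 0.0249
grip_force: 58.9
```

Emit:
{"op": "play_rows", "data": {"moves": [[0, 0, -2.5, 0, 1], [0, 0, -2.5, 0, 1], [0, 0, -2.5, 0, 1], [0, 0, -2.5, 0, 1], [0, 0, -2.5, 0, 1], [0, 0, -2, 0, 1], [0, 0, -1, 0.1, 1], [0, 0, 0, 0.14, 1], [0, 0, 0, 0.14, 1], [0, 0, 0, 0.14, 1]]}}

```text
time: 18.4
position: [0.5035, 0.0857, 0.3211]
orientation: [0.001, 0.253, 0.967, 0.001]
wrist_force: [0.4, 0.2, -1.5]
finger_gap: 0.025
grip_force: 58.8
```

Emit:
{"op": "play_rows", "data": {"moves": [[0, 0, 0, 0.14, 1], [0, 0, 0, 0.14, 1], [0, 0, 0, 0.14, 1], [0, 0, 0, 0.14, 1], [0, 0, 0, 0.14, 1], [0, 0, 0, 0.14, 1], [0, 0, 0, 0.14, 1], [0, 0, 0, 0.14, 1], [0, 0, 0, 0.14, 1], [0, 0, 0, 0.14, 1]]}}

```text
time: 19.4
position: [0.5034, 0.0858, 0.321]
orientation: [0.0, 0.817, 0.577, 0.001]
wrist_force: [0.1, -0.4, -1.7]
finger_gap: 0.0247
grip_force: 58.8
```

Emit:
{"op": "play_rows", "data": {"moves": [[0, 0, 0, 0.14, 1], [0, 0, 0, 0.14, 1], [0, 0, 0, 0.14, 1], [0, 0, 0, 0.14, 1], [0, 0, 0, 0.14, 1], [0, 0, 0, 0.14, 1], [0, 0, 0, 0.14, 1], [0, 0, 0, 0.1, 1], [0, 0, 0, 0, 1], [0, 0, 0, 0, 1]]}}

```text
time: 20.4
position: [0.5032, 0.0857, 0.3203]
orientation: [-0.0, 0.997, 0.079, 0.001]
wrist_force: [-0.5, -0.0, -1.4]
finger_gap: 0.025
grip_force: 58.9
```

Emit:
{"op": "play_rows", "data": {"moves": [[0, 0, 0, 0.108, 1], [-0.6, 3.7, 0, 0, 1], [-0.6, 3.7, 0, 0, 1], [-0.6, 3.7, 0, 0, 1], [-0.6, 3.7, 0, 0, 1], [-0.6, 3.7, 0, 0, 1], [-0.6, 3.7, 0, 0, 1], [-0.6, 3.7, 0, 0, 1], [0, 0, 1, 0, 1], [0, 0, 1, 0, 1]]}}

```text
time: 21.4
position: [0.4731, -0.1761, 0.2993]
orientation: [-0.0, 1.0, 0.023, 0.001]
wrist_force: [-0.4, 1.2, -1.5]
finger_gap: 0.025
grip_force: 59.2
```

Emit:
{"op": "play_rows", "data": {"moves": [[0, 0, 1, 0, 1], [0, 0, 1, 0, 1], [0, 0, 0.8, 0, 1], [0, 0, 0.6, 0, 1], [0, 0, 0, 0, 1], [0, 0, 0, 0, 1], [0, 0, 0, 0, 1], [0, 0, 0, 0, 1], [0, 0, 0, 0, 1], [0, 0, 0, 0, 1]]}}

```text
time: 22.4
position: [0.4729, -0.1755, 0.2654]
orientation: [0.0, 1.0, 0.023, 0.0]
wrist_force: [-0.1, -0.8, -0.3]
finger_gap: 0.0253
grip_force: 59.2
```

```bash
python3 - <<'E'
from h import *
s=manip.read_state();print(s['position'],s['orientation'])
snap('scene','s6.png');snap('top','t6.png')
S,T=cam('scene'),cam('top')
y,t=.05,.17
d=np.array([np.cos(t)*np.cos(y),np.cos(t)*np.sin(y),np.sin(t)]);z=np.array([-np.sin(t)*np.cos(y),-np.sin(t)*np.sin(y),np.cos(t)])
P=np.array([.5895,-.1685,.2025])-.1*d
for n,p in(('S',P),('bottom',P-.03*z),('tabtop',P+.116*z)):print(n,p.round(3),np.round(proj(S,p),1),np.round(proj(T,p),1))
a=cv2.imread('pics/s6.png')[170:270,285:365];b=cv2.imread('pics/t6.png')[140:240,290:370]
k=lambda a:cv2.resize(a,None,fx=5,fy=5,interpolation=cv2.INTER_CUBIC)
cv2.imwrite('pics/e.png',cv2.convertScaleAbs(np.hstack([k(a),k(b)]),alpha=1.5))
E
```

```text
[ 0.4729071  -0.17546222  0.2654346 ] [7.59645090e-05 9.99726411e-01 2.33897800e-02 1.20704495e-04]
S [ 0.491 -0.173  0.186] [306.1 217.9] [326.  222.7]
bottom [ 0.496 -0.173  0.156] [306.5 224.8] [324.9 221.3]
tabtop [ 0.471 -0.174  0.3  ] [304.3 189.6] [331.3 228.9]
```

View pics/e.png

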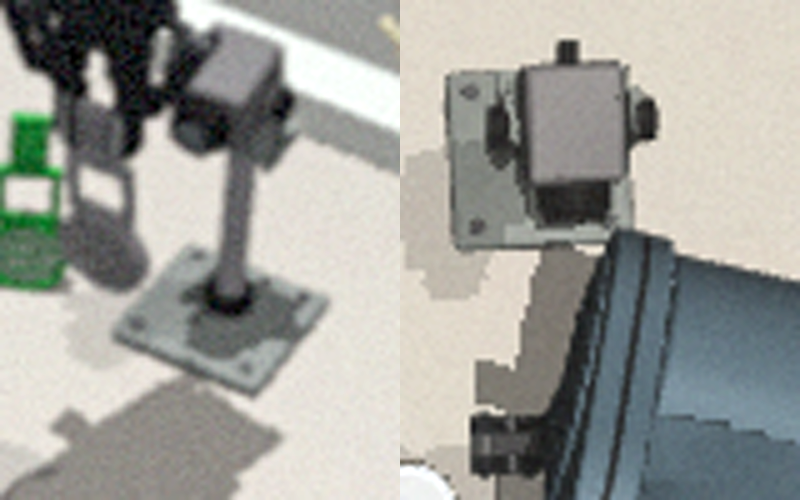

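The scene crop shows the screen centred at about (105,240), which is full pixel (306,218). The prediction for the target was (306.1,217.9). The lens and the stand look untouched. Now a numeric check of the lean and the edges.

```bash
python3 - <<'E'
from h import *
S=cam('scene');y=.05
im=np.load('pics/s6.png.npy').astype(int)
g=im.max(2);sat=im.max(2)-im.min(2)
m=((g<118)&(sat<30))[195:232,295:318].astype(np.uint8)
print('\n'.join(str(i+195)+' '+''.join('#' if v else '.' for v in r) for i,r in enumerate(m)))
G=np.array([.4729,-.1755,.2844]);ux=np.array([np.cos(y),np.sin(y),0]);Y=np.array([-np.sin(y),np.cos(y),0])
for t in(0,.1,.17,.25,.35):
    z=-np.sin(t)*ux+np.array([0,0,np.cos(t)]);s=G-.101*z
    ring=np.array([proj(S,s+.03*(np.cos(a)*Y+np.sin(a)*z)) for a in np.linspace(0,6.28,60)])
    print(t,'S',s.round(3),np.round(proj(S,s),1),'slot',np.round(proj(S,s+.051*z),1),'ring u',ring[:,0].min().round(1),ring[:,0].max().round(1),'v',ring[:,1].min().round(1),ring[:,1].max().round(1))
E
```

```text
195 ###################....
196 ###################....
197 ..#################....
198 ..#################....
199 ...################....
200 ...###############.....
201 ...##############......
202 ...#############.......
203 ...#############.......
204 ..####....#######......
205 ..####......#####......
206 ######........###......
207 ######........###......
208 ##.###........###......
209 ##.#####......###......
210 ##.#######....###......
211 ##..########..###......
212 ##..#############......
213 .################......
214 ..###############......
215 .################......
216 .################......
217 .#################.....
218 ##################.....
219 ###################....
220 ###################....
221 ####################...
222 ####################...
223 ####################...
224 #.#..###############...
225 ..##...#############..#
226 .###....###########..##
227 ####.....##########.###
228 ####.......#####..#####
229 ..................#####
230 .................######
231 ................#######
0 S [ 0.473 -0.176  0.183] [303.2 222. ] slot [303.9 208.1] ring u 294.4 312.2 v 213.1 230.7
0.1 S [ 0.483 -0.175  0.184] [305. 220.] slot [304.8 207.2] ring u 296.2 313.9 v 211.7 228.2
0.17 S [ 0.49  -0.175  0.185] [306.2 218.5] slot [305.5 206.4] ring u 297.5 315.2 v 210.6 226.2
0.25 S [ 0.498 -0.174  0.187] [307.7 216.6] slot [306.2 205.5] ring u 298.8 316.6 v 209.2 223.9
0.35 S [ 0.507 -0.174  0.19 ] [309.4 214.1] slot [307.1 204.2] ring u 300.5 318.3 v 207.3 220.7
```

```bash
python3 - <<'E'
from h import *
print(manip.close_job())
E
```

```text
the job is handed in; nothing more can be done
None
```

The job is handed in; the verdict wasn't returned. The gripper holds the round frame still, tab up, about 105 mm in front of the lens. It leans about 0.13 rad against my estimate of 0.17 rad for the head's tilt, and by my measurements it is inside all the tolerances.

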